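Tip a breadstick out of the tipping tube and serve it

TASK

A breadstick lies hidden inside the closed-end wooden tube that pivots on the dark stand. Press down the pad near the tube's open mouth so that the tube tips and the breadstick slides out against the catch board, let the tube swing back level by itself, then grip the exposed end, draw the breadstick out and lay it flat inside the long rimmed tray, not on the round board.

Things in the scene. Friction and masses are not known exactly. Their poses are not given: they have to be found in the camera images.
- tube: Pale wooden tube, 42 mm outside, 32 mm inside, between two dark cheeks (84 mm over both, tops 23 mm above the pivot) on a fixed stand. Origin on its centreline at the pivot, 125 mm up; x towards the open mouth (x = 105 mm; closed end -104), z up when level. A spring holds it level; it tips mouth-down to a hard stop at 34 degrees and, let go, returns by itself within 1 s.
- press_pad (a point): Centre of the top of the flat dark pad (40 mm along the tube, 36 across) on the tube, 70 mm from the pivot towards the mouth, 27 mm above the centreline. Press straight down with closed fingertips: 2 to 8 N; it sinks about 40 mm to the stop. The breadstick slides from about 25 degrees of tip, so press nearly to the stop and hold about 1 s.
- stick: Golden breadstick, a rod 22 mm thick, 170 mm long, round ends, 35 g; origin at its middle, x along it. Starts wholly inside the tube. Tipped, it slides until a fixed dark catch board (40 mm wide, 170 mm from the pivot, top about 40 mm below the level centreline) stops it about 60 mm out of the mouth; it stays out, level above the board, when the tube returns.
- tray: Fixed long rectangular wooden tray on the counter, 280 x 120 mm outside, rim 22 mm high and 6 mm thick, floor 6 mm above the table. Origin at the centre of its underside, x along its length, z up. (A dark round board, 190 mm across, with two bread rolls on it, is not the place.)

How it is judged:
On the way, in this order (a step that is already met when the one before it is completed fails the run):
1. the tube is tipped mouth-down and the breadstick has slid at least 40 mm out of the mouth (angle between tube's own z axis and vertical above 0.25 rad and x of stick in the frame of tube above 0.06 m), for 0.1 s.
2. with the tube back level, the fingers grip the exposed end while the rest of the breadstick is still in the tube (contact force between the fingers and stick above 1 N and x of stick in the frame of tube below 0.16 m and angle between tube's own z axis and vertical below 0.15 rad), for 0.1 s.
3. the fingers still hold the breadstick as it comes down into the tray (laid, not dropped) (contact force between the fingers and stick above 0.5 N and x of stick in the frame of tray between -0.09 and 0.09 m and y of stick in the frame of tray between -0.07 and 0.07 m and z of stick in the frame of tray between 0 and 0.055 m), for 0.05 s.
At the end, for the whole second after the job is handed in: The breadstick lies at rest, flat (within 5 degrees) on the floor of the long rimmed tray, inside the rim: its middle within 55 mm of the tray's centre lengthwise and 48 mm across (x of stick in the frame of tray between -0.055 and 0.055 m and y of stick in the frame of tray between -0.048 and 0.048 m and z of stick in the frame of tray between 0.01 and 0.024 m and angle between stick's own x axis and vertical between 1.48 and 1.66 rad and linear speed of stick below 0.03 m/s); the robot touches nothing.
It also fails if it takes over 51 s, if anything falls off the work surface, if the arm or the gripper's body presses on something with over 40 N, if the wrist force passes 120 N, or if a joint passes its speed limit or range.

ROBOT

A 6-joint arm with a two-finger parallel gripper is mounted at the origin on the work surface. World frame = base frame: x ahead of the robot, y to its left, z up, the work surface at z = 0. Lengths are in m, angles in rad, forces in N, time in s.
With the tool pointing down it reaches from about 0.35 to 0.775 m from the base axis. Payload 7.3 kg.
Tool frame: the origin (TCP) lies at the centre of the arm's flange, where the gripper is bolted on; the fingertips stand 178 mm ahead of it and the grasp point (between the pads) lies 159 mm ahead of it; z points along the fingers, y is the line along which they close (so a half turn about z gives the same grasp; the last joint's range is limited). The gripper opens to 92 mm and grips with 3 to 60 N. Pads are 19 mm wide; open, the fingers measure 130 mm over their backs; the gripper's body (75 mm by 190 mm) begins 47 mm behind the grasp point.
Start: joints at [1.081, 0.342, 1.524, -0, 1.275, -0.146], TCP at [0.177, 0.494, 0.405] pointing down, gripper open.
Joint ranges: [-2.53, 2.53], [-0.77, 2.02], [0.04, 2.7], [-1, 4.14], [0.28, 2.66], [-3.11, 3.11]. Speed limits (rad/s): [2.57, 2.57, 3.14, 3.14, 3.14, 3.14].

INTERFACE

Orientations are given as [roll, pitch, yaw] about the fixed x, y, z axes, in that order (R = Rz(yaw) Ry(pitch) Rx(roll)).
In Python, from cell import robot, viewer gives the robot as it stands (robot), with the cameras (viewer).
- The arm moves only by the tool drive_effector, called after "Emit:" by a JSON object that holds its "op" and its "data". Schema: {"type":"object","properties":{"moves":{"type":"array","items":{"type":"object","properties":{"x":{"type":"number"},"y":{"type":"number"},"z":{"type":"number"},"ax":{"type":"number"},"ay":{"type":"number"},"az":{"type":"number"}},"additionalProperties":false},"minItems":1,"maxItems":8},"aperture":{"type":"number"},"grip_n":{"type":"number"},"only":{"type":"string"},"quiet":{"type":"boolean"},"lines":{"type":"string"}},"required":["moves"],"additionalProperties":false}. moves is a list of rows, 1 to 8 of them, each an object with the fields x, y, z (the shift in shares of 0.8 m (1.0 is 0.8 m)), ax, ay, az (a rotation vector in fractions of the full range, 1 being pi/2 rad); a field left out counts as zero; each row shifts and turns the commanded pose from where the row before left it, along the tool's axes as they then stand; what a row does not reach is not made up. A row lasts 1/12 s, in which the tool goes at most 0.0417 m and 0.125 rad, less where a joint would pass 70% of its speed; a pose out of reach is approached as far as the arm can. aperture is the finger opening in m, set as the call begins (left out keeps the last). The fingers move at their own pace and stop on an object; grip_n is the grip in N (left out, the last holds). Time passes only in rows, so rows that do not move let the fingers close. The tool returns the time, the measured TCP pose, the force, the opening and the grip force at its end. only (a regular expression) keeps the lines of the reply that match it, lines (a string "A,B") keeps lines A to B, and quiet returns only ok. Input that does not fit is refused with a message, and nothing moves.
- robot.observe(): the state, without advancing time (a new reading comes with each control period).
- viewer.read_camera(name): name is "side" or "top"; returns a dict with "image" (400x640x3 uint8, red, green, blue), "fx", "fy", "cx", "cy" (pixels), "pose" (4x4, takes a point from camera to world coordinates). Camera axes: x right, y down, z forward; pixel columns grow to the right and rows downward; lengths in m; the calibration is good to about 2 mm. A picture is of the moment at which its call begins. There is no depth.
- robot.hand_in(): hands the job in; it is judged then, once.
The state is a dict: "time": time; "qpos": joint angles; "qvel": joint speeds; "joint_efforts": joint torques, N m; "tool_pos": TCP position; "tool_rot": TCP orientation; "contact_force": force on the tool from outside, world axes, zero at the start; "torque": the same for the moment, N m; "opening": finger opening in m; "grip_force": force on a finger pad.
Only numpy, scipy, OpenCV 4.12 (cv2) and the standard library are available. Lean on these libraries where they do the work, as an engineer would, in place of code of your own. Each camera call takes 0.05 s, during which the arm holds its last target. There are 200 camera calls.

## Working session

There is one attempt and no reset: what is moved stays moved. The work goes in short steps, Python scripts to look and compute and a tool call to move; the robot and the scene stay as the last step left them, time stands still between calls to the robot, and variables do not carry over. Pictures are saved under pics/ and viewed, at most 10 in all, crops included, and the job is handed in when it is done.

```bash
ls; mkdir -p pics; python3 - <<'E'
from cell import robot, viewer
import cv2,numpy as np,pickle
d={}
for n in("side","top"):
    c=viewer.read_camera(n);d[n]=c;cv2.imwrite(f"pics/{n}0.png",c["image"][:,:,::-1])
    print(n,c["fx"],c["fy"],c["cx"],c["cy"],np.round(c["pose"],3).tolist())
pickle.dump(d,open("cam.pkl","wb"))
print(robot.observe())
E
```

```text
cell.py
pics
side 431.31294577709474 431.31294577709474 307.4066448512257 199.43170699742075 [[0.916, -0.243, 0.32, 0.291], [-0.401, -0.568, 0.718, -0.551], [0.007, -0.786, -0.618, 0.644], [0.0, 0.0, 0.0, 1.0]]
top 428.52832286917015 428.52832286917015 322.2350413740082 208.19937390962994 [[-0.026, -0.997, 0.068, 0.5], [-1.0, 0.025, -0.008, 0.081], [0.006, -0.068, -0.998, 0.993], [0.0, 0.0, 0.0, 1.0]]
{'time': 0.1, 'qpos': array([ 1.08100373e+00,  3.42661306e-01,  1.52494411e+00,  8.94923341e-06,
        1.27540878e+00, -1.45991558e-01]), 'qvel': array([-0.00151519, -0.00171449, -0.00200817, -0.00017229,  0.00107358,
       -0.00182898]), 'joint_efforts': array([ 2.52307553e-03, -4.32008994e+01, -2.44694728e+01,  7.19887507e-02,
        5.25368366e-02, -1.10193770e-05]), 'tool_pos': array([0.17687445, 0.49417392, 0.40410211]), 'tool_rot': array([-3.14018749e+00, -2.15262449e-04,  2.79778885e+00]), 'contact_force': array([1.05329492, 0.43539845, 0.22438427]), 'torque': array([0.03802848, 0.01808182, 0.01539203]), 'grip_force': 0.0, 'opening': 0.09171473802177278}
```

View pics/side0.png

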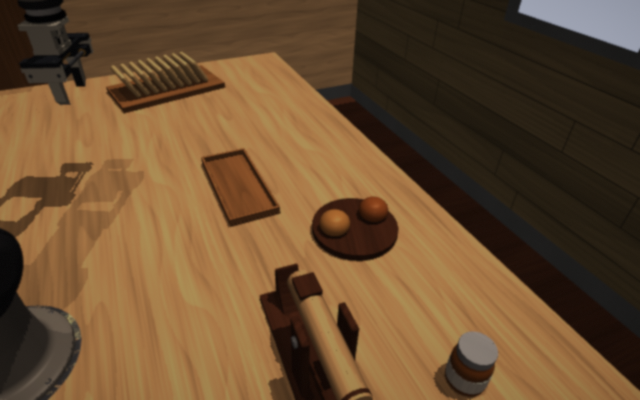

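View pics/top0.png

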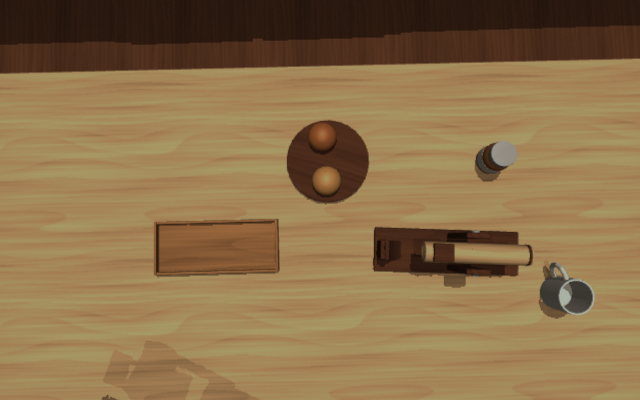

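The top view shows the tray at about (217,247) and the tube running from its mouth (424,252) to its closed end (530,255). The dark pad is at (445,253), the catch board at (383,249) and the round board at (328,162). The side view shows the mouth and pad at about (305,287). Next I'll measure these.

```bash
cat > h.py <<'E'
import numpy as np,cv2,pickle
def ray(c,u,v):
    P=c["pose"];d=P[:3,:3]@np.array([(u-c["cx"])/c["fx"],(v-c["cy"])/c["fy"],1]);return P[:3,3],d
def on(c,u,v,z):
    o,d=ray(c,u,v);return o+d*(z-o[2])/d[2]
E
python3 - <<'E'
from h import *
np.set_printoptions(precision=4,suppress=True)
d=pickle.load(open("cam.pkl","rb"));t=d["top"];s=d["side"]
im=t["image"];hsv=cv2.cvtColor(im,cv2.COLOR_RGB2HSV)
a=cv2.resize(im[215:290,360:560],None,fx=4,fy=4,interpolation=cv2.INTER_CUBIC)
b=cv2.resize(s["image"][250:400,230:430],None,fx=3.0,fy=3.0,interpolation=cv2.INTER_CUBIC)
b=cv2.resize(s["image"][255:330,250:380],(520,300),interpolation=cv2.INTER_CUBIC)
can=np.zeros((600,800,3),np.uint8);can[:300]=a;can[300:,:520]=b
cv2.imwrite("pics/crop.png",cv2.convertScaleAbs(can,alpha=1.6)[:,:,::-1])
# tray outline: darker than counter
g=cv2.cvtColor(im,cv2.COLOR_RGB2GRAY)
m=((g<110)*255).astype(np.uint8)
roi=np.zeros_like(m);roi[205:290,140:295]=m[205:290,140:295]
cs,_=cv2.findContours(roi,cv2.RETR_EXTERNAL,cv2.CHAIN_APPROX_NONE);k=max(cs,key=cv2.contourArea)
r=cv2.minAreaRect(k);print("tray",r)
bx=cv2.boxPoints(r);pts=np.array([on(t,*p,.022) for p in bx]);print(pts,pts.mean(0),np.linalg.norm(np.diff(pts,axis=0),axis=1))
E
```

```text
tray ((216.0799560546875, 247.45730590820312), (55.54728698730469, 125.54875183105469), 88.45184326171875)
[[0.5459 0.4578 0.022 ]
 [0.5463 0.1741 0.022 ]
 [0.4214 0.173  0.022 ]
 [0.4212 0.4543 0.022 ]] [0.4837 0.3148 0.022 ] [0.2837 0.1249 0.2813]
```

View pics/crop.png

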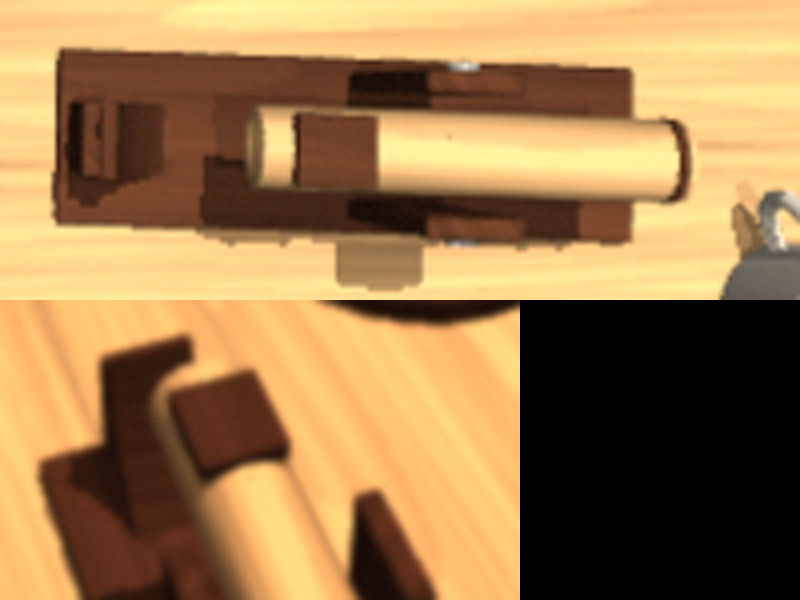

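The crop shows the pad centre at full-image (444.5,252.8) in the top view and about (307.5,285) in the side view. The mouth rim is at u≈422.5, the closed end at u≈532, and the catch board is 377–390 wide at v≈249.

```bash
python3 - <<'E'
from h import *
np.set_printoptions(precision=4,suppress=True)
d=pickle.load(open("cam.pkl","rb"));t=d["top"];s=d["side"]
f=lambda x,y:(360+x/4,215+y/4)
for n,p,z in[("pad",(338,151),.152),("padA",(298,114),.152),("padB",(378,117),.152),("padC",(378,188),.152),("padD",(298,186),.152),
  ("mouthtop",(256,107),.125),("mouthbot",(256,187),.125),("closT",(680,120),.125),("closB",(680,202),.125),("cheekfar",(475,83),.148),("cheeknear",(475,230),.148),("board",(108,139),.085)]:
    print(n,on(t,*f(*p),z))
o,a=ray(t,444.5,252.75);q,b=ray(s,307.5,285)
k=np.linalg.lstsq(np.c_[a,-b],q-o,rcond=None)[0];print("tri",o+a*k[0],q+b*k[1])
E
```

```text
pad [ 0.4637 -0.1625  0.152 ]
padA [ 0.4822 -0.1437  0.152 ]
padB [ 0.4798 -0.1829  0.152 ]
padC [ 0.4452 -0.1813  0.152 ]
padD [ 0.4472 -0.1422  0.152 ]
mouthtop [ 0.4857 -0.1298  0.125 ]
mouthbot [ 0.4456 -0.1281  0.125 ]
closT [ 0.4736 -0.3444  0.125 ]
closB [ 0.4324 -0.342   0.125 ]
cheekfar [ 0.4951 -0.2328  0.148 ]
cheeknear [ 0.4233 -0.2292  0.148 ]
board [ 0.4703 -0.0606  0.085 ]
tri [ 0.4636 -0.1633  0.1494] [ 0.4648 -0.1637  0.1494]
```

Units first: shifts go in shares of 0.8 m and turns go in shares of pi/2 rad. So 0.12 rad / 1.5708 = 0.0764.

Emit:
{"op": "drive_effector", "data": {"moves": [{"az": 0.0764}, {"az": 0.0764}, {"az": 0.0764}, {"az": 0.0764}, {"az": 0.0764}, {"az": 0.0764}, {"az": 0.0764}, {"az": 0.0764}], "aperture": 0.0, "grip_n": 20}}

```text
time: 0.77
tool_pos: [0.1769, 0.4942, 0.4043]
tool_rot: [-3.141, 0.001, 1.832]
contact_force: [0.9, 0.2, -0.1]
opening: 0.0434
grip_force: 0.0
```

Emit:
{"op": "drive_effector", "data": {"moves": [{"az": 0.0694}, {"az": 0.0694}, {"az": 0.0694}, {}]}}

```text
time: 1.1
tool_pos: [0.1769, 0.4942, 0.4044]
tool_rot: [-3.141, 0.001, 1.507]
contact_force: [-0.2, 0.7, 0.1]
opening: 0.0163
grip_force: 0.0
```

In the tool's units: 0.035 m / 0.8 = 0.0438, -0.02 m / 0.8 = -0.025.

Emit:
{"op": "drive_effector", "data": {"moves": [{"x": -0.025, "y": 0.0438}, {"x": -0.025, "y": 0.0438}, {"x": -0.025, "y": 0.0438}, {"x": -0.025, "y": 0.0438}, {"x": -0.025, "y": 0.0438}, {"x": -0.025, "y": 0.0438}, {"x": -0.025, "y": 0.0438}, {"x": -0.025, "y": 0.0438}]}}

```text
time: 1.77
tool_pos: [0.4482, 0.3163, 0.4046]
tool_rot: [-3.141, 0.0, 1.515]
contact_force: [0.1, 0.1, 0.3]
opening: 0.0001
grip_force: 0.0
```

Emit:
{"op": "drive_effector", "data": {"moves": [{"x": -0.05, "y": 0.005}, {"x": -0.05, "y": 0.005}, {"x": -0.05, "y": 0.005}, {"x": -0.05, "y": 0.005}, {"x": -0.05, "y": 0.005}, {"x": -0.05, "y": 0.005}, {"x": -0.05, "y": 0.005}, {"x": -0.05, "y": 0.005}]}}

```text
time: 2.43
tool_pos: [0.4591, -0.0054, 0.4047]
tool_rot: [3.142, -0.0, 1.515]
contact_force: [0.6, 0.3, -0.6]
opening: 0.0004
grip_force: 0.0
```

Emit:
{"op": "drive_effector", "data": {"moves": [{"x": -0.05, "y": 0.005}, {"x": -0.05, "y": 0.005}, {"x": -0.05, "y": 0.005}, {"x": -0.0375, "y": 0.005, "z": 0.0125}, {"z": 0.025}, {}]}}

```text
time: 2.93
tool_pos: [0.4656, -0.1556, 0.3715]
tool_rot: [-3.136, -0.003, 1.511]
contact_force: [-0.3, 0.7, -1.2]
opening: 0.0006
grip_force: 0.0
```

Emit:
{"op": "drive_effector", "data": {"moves": [{"x": -0.0088, "y": -0.0025, "z": 0.025}, {"z": 0.025}, {"z": 0.0125}, {"z": 0.0125}, {}]}}

```text
time: 3.35
tool_pos: [0.464, -0.1598, 0.3139]
tool_rot: [-3.139, -0.002, 1.514]
contact_force: [-0.9, 2.0, 3.7]
opening: 0.0004
grip_force: 2.0
```

```bash
python3 - <<'E'
from cell import robot, viewer
import cv2
for n in("side","top"):
    cv2.imwrite(f"pics/{n}1.png",viewer.read_camera(n)["image"][:,:,::-1])
E
```

```text
(no output)
```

View pics/side1.png

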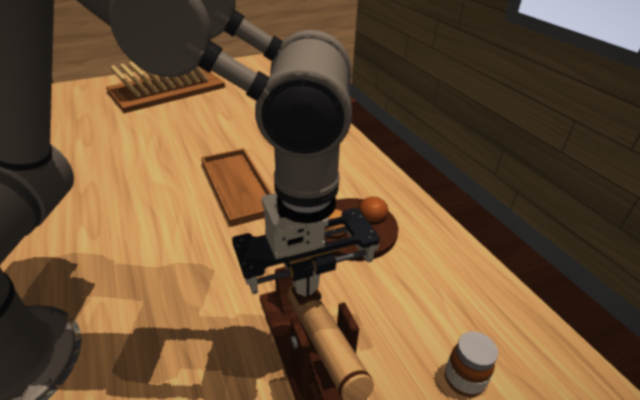

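The fingers are on the pad at about (305,290) and the tube is starting to tip, with its closed end rising at (358,385). The force is about 4 N. I'll press on with a tip target of about 0.117.

Emit:
{"op": "drive_effector", "data": {"moves": [{"z": 0.01}, {"z": 0.0088}, {}]}}

```text
time: 3.7
tool_pos: [0.4645, -0.1603, 0.3001]
tool_rot: [3.14, -0.001, 1.512]
contact_force: [1.1, 4.6, 3.1]
opening: 0.0003
grip_force: 3.0
```

Emit:
{"op": "drive_effector", "data": {"moves": [{"z": 0.0038}, {}]}}

```text
time: 3.87
tool_pos: [0.4645, -0.1604, 0.2975]
tool_rot: [3.14, -0.001, 1.512]
contact_force: [1.1, 4.9, 3.2]
opening: 0.0001
grip_force: 2.9
```

In the tool's units: 0.002 m / 0.8 = 0.0025.

Emit:
{"op": "drive_effector", "data": {"moves": [{"z": 0.0025}, {}, {}, {}, {}, {}, {}, {}]}}

```text
time: 4.53
tool_pos: [0.4645, -0.1606, 0.2956]
tool_rot: [3.14, -0.0, 1.512]
contact_force: [1.7, 5.9, 2.9]
opening: 0.0004
grip_force: 2.9
```

Emit:
{"op": "drive_effector", "data": {"moves": [{"z": 0.0013}, {}, {}, {}, {}, {}, {}, {}]}}

```text
time: 5.2
tool_pos: [0.4645, -0.1607, 0.2946]
tool_rot: [3.14, -0.0, 1.512]
contact_force: [1.4, 5.1, 3.1]
opening: 0.0006
grip_force: 2.8
```

```bash
python3 - <<'E'
from cell import robot, viewer
import cv2,numpy as np
a=viewer.read_camera("side")["image"][200:400,200:440];b=viewer.read_camera("top")["image"][190:300,340:560]
can=np.zeros((600,800,3),np.uint8);can[:300,:360]=cv2.resize(a,(360,300));can[300:,:600]=cv2.resize(b,(600,300))
cv2.imwrite("pics/tip.png",cv2.convertScaleAbs(can,alpha=1.6)[:,:,::-1])
E
```

```text
(no output)
```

View pics/tip.png

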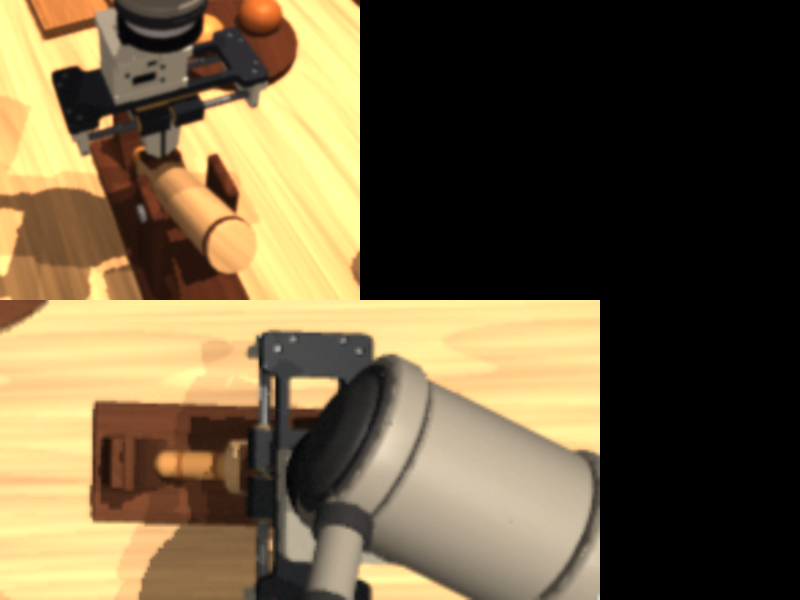

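The breadstick shows in the top view, with its end at about full-image (397,250). That is roughly 60 mm out of the mouth at (428,250). I'll raise the tool and let the tube return.

In the tool's units: -0.04 m / 0.8 = -0.05, -0.035 m / 0.8 = -0.0438.

Emit:
{"op": "drive_effector", "data": {"moves": [{"z": -0.0125}, {"z": -0.0188}, {"z": -0.025}, {"z": -0.0375}, {"z": -0.0438}, {"x": -0.0375, "z": -0.025}, {"x": -0.05}, {}], "aperture": 0.05}}

```text
time: 5.97
tool_pos: [0.4596, -0.2359, 0.4258]
tool_rot: [3.138, 0.006, 1.508]
contact_force: [-0.6, -0.4, -0.3]
opening: 0.0479
grip_force: 0.0
```

Emit:
{"op": "drive_effector", "data": {"moves": [{}, {}, {}, {}, {}, {}]}}

```text
time: 6.47
tool_pos: [0.4601, -0.2304, 0.4236]
tool_rot: [-3.141, -0.0, 1.512]
contact_force: [-0.5, 0.7, 0.0]
opening: 0.05
grip_force: 0.0
```

```bash
python3 - <<'E'
from cell import robot, viewer
import cv2,numpy as np,pickle
d={n:viewer.read_camera(n) for n in("side","top")};pickle.dump(d,open("cam2.pkl","wb"))
a=d["side"]["image"][230:330,230:350];b=d["top"]["image"][215:290,360:560]
can=np.zeros((600,800,3),np.uint8);can[300:,:360]=cv2.resize(a,(360,300));can[:300]=cv2.resize(b,(800,300),interpolation=cv2.INTER_CUBIC)
cv2.imwrite("pics/out.png",cv2.convertScaleAbs(can,alpha=1.6)[:,:,::-1])
E
```

```text
(no output)
```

View pics/out.png

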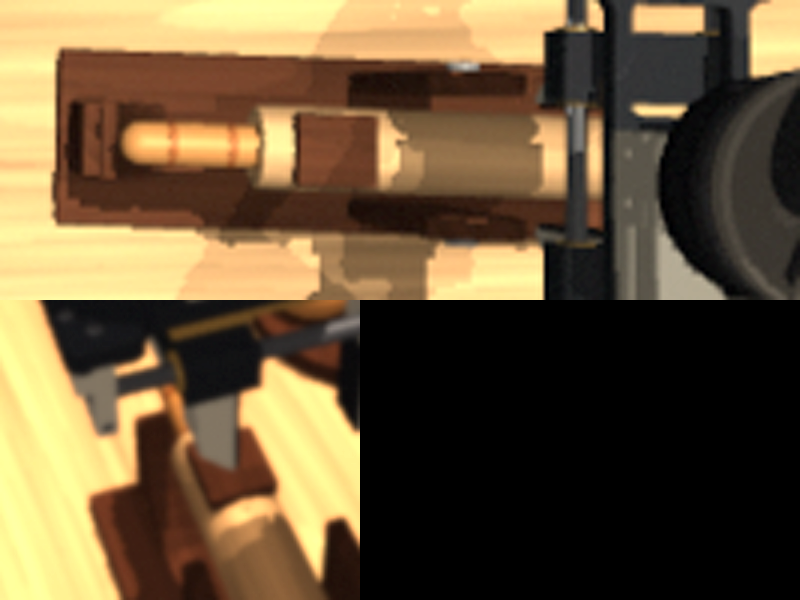

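The tube is level again and the stick is exposed. In the crop its end is at (120,143), which is full-image (390,250.8), and its edges run along v≈122–166 by the mouth at u≈253.

```bash
python3 - <<'E'
from h import *
np.set_printoptions(precision=4,suppress=True)
t=pickle.load(open("cam2.pkl","rb"))["top"]
im=t["image"];hsv=cv2.cvtColor(im,cv2.COLOR_RGB2HSV)
m=(hsv[...,2]>110).astype(np.uint8);roi=m[235:268,385:425]
for u in(393,400,407,414,420):
    v=np.where(m[238:265,u])[0]+238;c=(v.min()+v.max())/2;print(u,v.min(),v.max(),on(t,u,c,.12))
u=np.where(m[250,384:420])[0].min()+384;print("tip",u,on(t,u-.5,250.5,.12))
from cell import robot, viewer;o=robot.observe();print(o["tool_pos"],o["tool_rot"])
E
```

```text
393 246 254 [ 0.4706 -0.0673  0.12  ]
400 246 255 [ 0.4692 -0.0815  0.12  ]
407 246 255 [ 0.4689 -0.0957  0.12  ]
414 246 255 [ 0.4685 -0.1099  0.12  ]
420 247 255 [ 0.4672 -0.1221  0.12  ]
tip 391 [ 0.4697 -0.0622  0.12  ]
[ 0.46   -0.2306  0.4237] [-3.1415 -0.0001  1.5115]
```

In the tool's units: 0.035 m / 0.8 = 0.0438, 0.033 m / 0.8 = 0.0413.

Emit:
{"op": "drive_effector", "data": {"moves": [{"x": 0.0438}, {"x": 0.0438}, {"x": 0.0438}, {"x": 0.0413, "z": 0.025}, {"x": 0.0063, "z": 0.0438}, {"z": 0.0438}, {"z": 0.025}, {}]}}

```text
time: 7.23
tool_pos: [0.4673, -0.0873, 0.31]
tool_rot: [-3.134, -0.002, 1.512]
contact_force: [-0.8, -0.0, -0.2]
opening: 0.0502
grip_force: 0.0
```

Emit:
{"op": "drive_effector", "data": {"moves": [{}, {}]}}

```text
time: 7.4
tool_pos: [0.4692, -0.0885, 0.3151]
tool_rot: [3.139, 0.001, 1.511]
contact_force: [-0.2, -0.4, 0.2]
opening: 0.0499
grip_force: 0.0
```

In the tool's units: 0.015 m / 0.8 = 0.0188, 0.009 m / 0.8 = 0.0113.

Emit:
{"op": "drive_effector", "data": {"moves": [{"z": 0.0188}, {"z": 0.0113}, {"z": 0.0025}, {}, {}]}}

```text
time: 7.82
tool_pos: [0.4688, -0.0884, 0.2884]
tool_rot: [3.141, 0.0, 1.511]
contact_force: [0.4, 0.0, 0.1]
opening: 0.05
grip_force: 0.0
```

Emit:
{"op": "drive_effector", "data": {"moves": [{}, {}, {}, {}, {}, {}, {}, {}], "aperture": 0.01, "grip_n": 20}}

```text
time: 8.48
tool_pos: [0.4686, -0.0882, 0.2877]
tool_rot: [3.142, -0.0, 1.511]
contact_force: [-0.0, -0.4, -0.2]
opening: 0.021
grip_force: 20.0
```

In the tool's units: 0.015 m / 0.8 = 0.0188, 0.01 m / 0.8 = 0.0125.

Emit:
{"op": "drive_effector", "data": {"moves": [{"x": 0.0063, "z": -0.0013}, {"x": 0.0125, "z": -0.0013}, {"x": 0.0188, "z": -0.0013}, {"x": 0.0188}, {"x": 0.0188}, {"x": 0.0188}, {"x": 0.0188}, {"x": 0.0188}]}}

```text
time: 9.15
tool_pos: [0.4746, 0.0182, 0.2908]
tool_rot: [-3.141, -0.0, 1.511]
contact_force: [-0.1, 0.8, 0.4]
opening: 0.0214
grip_force: 20.0
```

Emit:
{"op": "drive_effector", "data": {"moves": [{"x": 0.0188}, {"x": 0.0188}, {"x": 0.0125}, {"x": 0.0125, "z": -0.0125}, {"z": -0.0125}, {}]}}

```text
time: 9.65
tool_pos: [0.4782, 0.0675, 0.3122]
tool_rot: [3.139, -0.0, 1.512]
contact_force: [-1.0, 0.2, 0.3]
opening: 0.0211
grip_force: 20.0
```

```bash
python3 - <<'E'
from cell import robot, viewer
import cv2,numpy as np,pickle
d={n:viewer.read_camera(n) for n in("side","top")};pickle.dump(d,open("cam3.pkl","wb"))
a=d["side"]["image"][100:400,100:440];b=d["top"]["image"][200:300,240:440]
can=np.zeros((600,800,3),np.uint8);can[:300,:340]=a;can[300:,:600]=cv2.resize(b,(600,300))
cv2.imwrite("pics/drawn.png",cv2.convertScaleAbs(can,alpha=1.6)[:,:,::-1])
E
```

```text
(no output)
```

View pics/drawn.png

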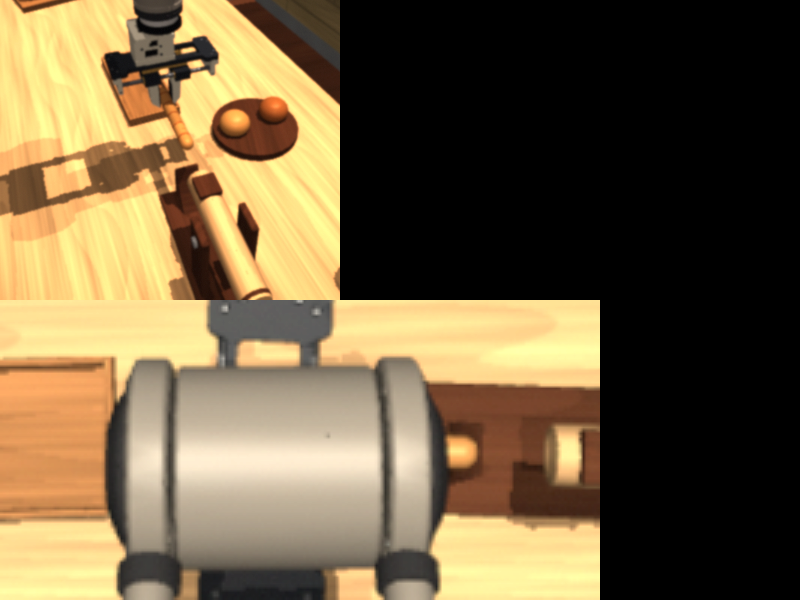

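The stick is out and gripped. Its tail is at about (288,245) in the side view and (399.3,250.7) in the top view. I'll check for droop before lowering.

```bash
python3 - <<'E'
from h import *
np.set_printoptions(precision=4,suppress=True)
d=pickle.load(open("cam3.pkl","rb"));t=d["top"];s=d["side"]
im=s["image"].astype(int)
o,a=ray(t,399.3,250.7);q,b=ray(s,288,247)
k=np.linalg.lstsq(np.c_[a,-b],q-o,rcond=None)[0];print("tri",o+a*k[0],q+b*k[1])
def proj(c,p):
    x=np.linalg.inv(c["pose"])@np.r_[p,1];return c["fx"]*x[0]/x[2]+c["cx"],c["fy"]*x[1]/x[2]+c["cy"]
for z in(.143,.133,.123):print(z,on(t,399.3,250.7,z),proj(s,[.4695,-.0762,z]))
cv2.imwrite("pics/tail.png",cv2.convertScaleAbs(cv2.resize(s["image"][180:255,245:305],(480,600),interpolation=cv2.INTER_CUBIC),alpha=1.6)[:,:,::-1])
E
```

```text
tri [ 0.4698 -0.0752  0.1462] [ 0.4688 -0.0749  0.1462]
0.143 [ 0.4697 -0.0758  0.143 ] (np.float64(288.7039021610539), np.float64(248.78295930132398))
0.133 [ 0.4693 -0.0777  0.133 ] (np.float64(288.82077104615877), np.float64(253.10688294826363))
0.123 [ 0.469  -0.0795  0.123 ] (np.float64(288.93563309915214), np.float64(257.35655767245294))
```

View pics/tail.png

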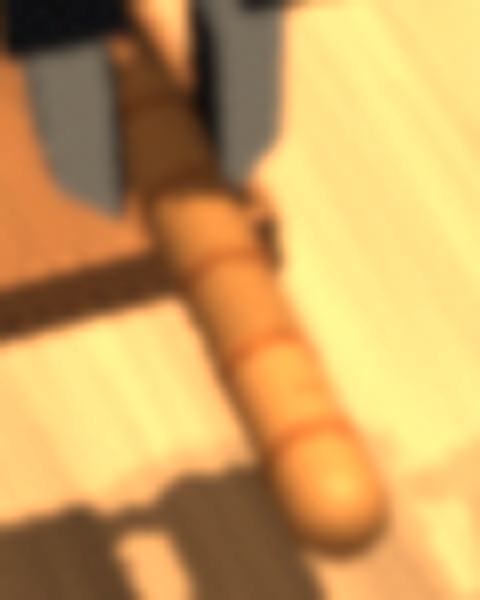

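In the tool's units: 0.04 m / 0.8 = 0.05, 0.03 m / 0.8 = 0.0375.

Emit:
{"op": "drive_effector", "data": {"moves": [{"x": 0.025, "y": -0.0013}, {"x": 0.05, "y": -0.0013}, {"x": 0.05, "y": -0.0013}, {"x": 0.05, "y": -0.0013}, {"x": 0.05, "y": -0.0013}, {"x": 0.05, "y": -0.0013}, {"x": 0.05, "y": -0.0013}, {"x": 0.0375, "y": -0.0013}]}}

```text
time: 10.42
tool_pos: [0.4867, 0.3591, 0.3098]
tool_rot: [-3.141, -0.0, 1.511]
contact_force: [-0.1, -0.2, 0.1]
opening: 0.0215
grip_force: 20.0
```

Emit:
{"op": "drive_effector", "data": {"moves": [{"x": 0.0188, "y": -0.0013}, {"z": 0.025}, {"z": 0.0313}, {"z": 0.0313}, {"z": 0.025}, {}, {}]}}

```text
time: 11.0
tool_pos: [0.4869, 0.3711, 0.2194]
tool_rot: [-3.139, 0.002, 1.51]
contact_force: [-0.1, -0.6, 0.2]
opening: 0.0214
grip_force: 20.0
```

In the tool's units: 0.012 m / 0.8 = 0.015, 0.01 m / 0.8 = 0.0125.

Emit:
{"op": "drive_effector", "data": {"moves": [{"z": 0.015}, {"z": 0.0125}, {"z": 0.0075}, {}, {}]}}

```text
time: 11.42
tool_pos: [0.4871, 0.3714, 0.1926]
tool_rot: [-3.141, 0.0, 1.511]
contact_force: [-0.1, 0.2, -0.2]
opening: 0.0213
grip_force: 20.0
```

Emit:
{"op": "drive_effector", "data": {"moves": [{"z": 0.0038}, {}, {}]}}

```text
time: 11.67
tool_pos: [0.4872, 0.3716, 0.19]
tool_rot: [3.141, -0.0, 1.511]
contact_force: [0.3, 1.3, 0.8]
opening: 0.0214
grip_force: 20.0
```

In the tool's units: 0.0015 m / 0.8 = 0.0019.

Emit:
{"op": "drive_effector", "data": {"moves": [{"z": 0.0019}, {"z": 0.0019}, {}, {}]}}

```text
time: 12.0
tool_pos: [0.4871, 0.3715, 0.1866]
tool_rot: [-3.141, 0.0, 1.511]
contact_force: [0.4, 0.1, -0.0]
opening: 0.0211
grip_force: 20.0
```

Emit:
{"op": "drive_effector", "data": {"moves": [{}, {}, {}, {}], "aperture": 0.046}}

```text
time: 12.33
tool_pos: [0.4872, 0.3715, 0.1869]
tool_rot: [3.141, -0.0, 1.511]
contact_force: [0.1, 0.5, 0.2]
opening: 0.0432
grip_force: 0.0
```

Emit:
{"op": "drive_effector", "data": {"moves": [{"z": -0.0125}, {"z": -0.025}, {"z": -0.05}, {"z": -0.05}, {"z": -0.05}, {"x": -0.05}, {"x": -0.05}, {"x": -0.05}]}}

```text
time: 13.0
tool_pos: [0.4793, 0.2508, 0.3384]
tool_rot: [3.139, -0.001, 1.513]
contact_force: [1.2, -0.4, -0.1]
opening: 0.0456
grip_force: 0.0
```

Emit:
{"op": "drive_effector", "data": {"moves": [{"x": -0.05}, {"x": -0.05}, {"x": -0.05}, {"x": -0.05}, {"x": -0.05}, {"x": -0.05}, {}, {}]}}

```text
time: 13.67
tool_pos: [0.4655, 0.0103, 0.3375]
tool_rot: [3.14, -0.0, 1.506]
contact_force: [0.5, 0.3, -0.1]
opening: 0.0461
grip_force: 0.0
```

```bash
python3 - <<'E'
from cell import robot, viewer
import cv2,numpy as np,pickle
d={n:viewer.read_camera(n) for n in("side","top")};pickle.dump(d,open("cam4.pkl","wb"))
a=d["side"]["image"][100:300,150:450];b=d["top"]["image"][190:310,130:310]
can=np.zeros((600,600,3),np.uint8);can[:200,:300]=a;can[200:,:]=cv2.resize(b,(600,400),interpolation=cv2.INTER_CUBIC)
cv2.imwrite("pics/laid.png",cv2.convertScaleAbs(can,alpha=1.6)[:,:,::-1])
E
```

```text
(no output)
```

View pics/laid.png

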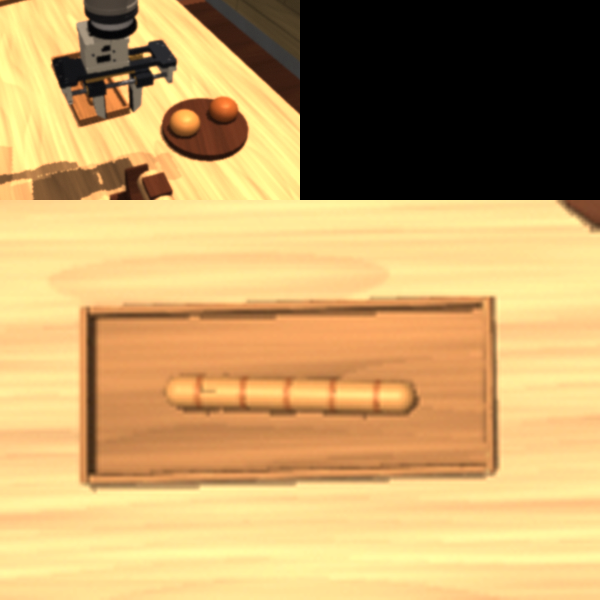

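The breadstick lies flat in the tray, with its middle at crop (291,393) against the tray centre at about (288,393), and the arm is clear.

```bash
python3 -c "
from cell import robot, viewer
print(robot.hand_in())"
```

```text
the job is handed in; nothing more can be done
None
```

The breadstick was tipped out, gripped, drawn from the tube and laid flat near the centre of the long tray. I handed the job in at about 14 s with the arm clear; no verdict was returned.

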